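# Dock the recipe-filming monopod and draw it out

### The arm

A 6-joint arm with a two-finger parallel gripper is mounted at the origin on the work surface; the furniture and walls round the work are solid. World frame = base frame: x ahead of the robot, y to its left, z up, the work surface at z = 0. Lengths are in m, angles in rad, forces in N, time in s.
With the tool pointing down it reaches from about 0.3 to 0.875 m from the base axis. Payload 6.4 kg.
Tool frame: the origin (TCP) lies at the very end of the fingers, on their centre line; the grasp point (between the pads) lies 19 mm behind it; z points along the fingers, y is the line along which they close (so a half turn about z gives the same grasp; the last joint's range is limited). The gripper opens to 85 mm and grips with 20 to 120 N. Pads are 22 mm wide; open, the fingers measure 114 mm over their backs; the gripper's body (76 mm by 85 mm) begins 54 mm behind the grasp point. The pads swing forward as they close: fully open they stand 13 mm farther back than shut.
Start: joints at [1.076, 0.181, 1.607, -0, 1.354, -0.206], TCP at [0.164, 0.551, 0.231] pointing down, gripper open.
Joint ranges: [-2.99, 2.99], [-0.89, 2.07], [0.3, 2.58], [-1.14, 4.28], [0, 2.63], [-3.12, 3.12]. Speed limits (rad/s): [2.57, 2.57, 3.01, 3.14, 3.14, 3.14].

### API

Orientations are given as a 3x3 rotation matrix whose columns are the frame's x, y, z axes.
In Python, from bench import telemetry, eyes, workorder gives the robot as it stands.
- The arm moves only by the shell command python3 -m pendant 'ROWS' [OPENING] [FORCE]. ROWS is JSON, a list that holds one entry, the list of rows, each a list of 6 numbers: the shift along the tool's x, y, z scaled (see below), then the turn, a rotation vector about the tool's x, y, z scaled (see below). In form: [[[dx, dy, dz, wx, wy, wz], ...]]. A call has 1 to 20 rows; each row shifts and turns the commanded pose from where the row before left it, along the tool's axes as they then stand; what a row does not reach is not made up. The controller multiplies each number of a shift by 0.3 m and each number of a turn by 180 degrees. A row lasts 1/8 s, in which the tool goes at most 62.5 mm and 10.7 degrees, less where a joint would pass 70% of its speed; a pose out of reach is approached as far as the arm can. A call with a number of a shift or a turn outside -1 to 1 is refused whole. A call with a gripper value outside its range is refused whole. OPENING is the opening, from 0 (shut) to 1 (fully open), set as the call begins (- or left out, the last holds). The fingers move at their own pace and stop on an object; FORCE is the grip in N (left out, the last holds). Time passes only in rows, so rows that do not move let the fingers close. It gives the time, the measured TCP pose, the force, the opening and the grip force at its end, in the units of the state.
- telemetry.sense(): the state, without advancing time (a new reading comes with each control period).
- eyes.capture(name): name is "scene" or "top" or "wrist"; returns the picture (400x640x3 uint8, blue, green, red); there is no depth.
- eyes.camera_model(name): a dict with "mtx" (3x3 intrinsics, pixels), "rvec" (rotation vector, rad) and "tvec" (3), from world to camera coordinates, as OpenCV has them; the wrist camera has in their place "T_tool_cam" (4x4, takes a point from camera to tool coordinates, whose origin is the TCP and whose axes are the flange's). Camera axes: x right, y down, z forward; pixel columns grow to the right and rows downward; lengths in m; the calibration is good to about 2 mm. The wrist camera is an equidistant fisheye: a pixel r from the principal point sees the ray r / f radians off the axis. A picture is of the moment at which its call begins: read the wrist's pose just before it. camera_model takes no time and is no camera call.
- workorder.finish_job(): hands the job in; it is judged then, once.
The state is a dict: "t": time; "qpos": joint angles; "dq": joint speeds; "joint_torque": joint torques, N m; "position": TCP position; "tcp_rot": TCP orientation; "ft_force": force on the tool from outside, world axes, zero at the start; "moment": the same for the moment, N m; "finger_gap": opening from 0.0 (shut) to 1.0 (fully open); "grasp_force": force on a finger pad.
Only numpy, scipy, OpenCV 4.12 (cv2) and the standard library are available. Lean on these libraries where they do the work, as an engineer would, in place of code of your own. Each camera call takes 0.05 s, during which the arm holds its last target. There are 200 camera calls.

### The job

Get the little camera monopod ready for filming: slide its square foot, with the monopod still shut, under the lips of the metal mount on the worktop until it is fully home against the back stop. Then squeeze the release button on the side of its head, pull the head straight up past the first stop to the second stop, so that both tubes are fully out, and finish while still holding it there, because its springs draw it shut when let go. Keep the monopod upright and do not disturb the other things on the worktop.

Things in the scene. Friction and masses are not known exactly. Their poses are not given: they have to be found in the camera images.
- monopod: Short upright camera monopod, about 0.43 kg: dark steel foot plate 60 x 60 x 8 mm, aluminium barrel 28 mm across with two 33 mm black collars, black block-shaped head on top. Shut it is 159 mm high with the thin screw on the head. Origin: centre of the foot's underside; z up, x and y along the sides of the square foot and head; the button is on the head's +y face.
- head_mid (a point): Middle of the head (36 x 36 mm, 44 mm high), 126 mm above the monopod's origin when shut; it rises with the head. Gripped on the plain +x and -x faces the button stays out and the locked, shut monopod can be lifted and slid by its head. Gripped across the button (+y) and the ribbed -y face, the grip presses the button and frees the telescope.
- button_face (a point): Middle of the outer face of the release button: a grey push pad 18 mm wide and 16 mm high that stands 5 mm out of the +y face of the head, 23 mm from its axis.
- button (a joint): How far the release button is pressed in, m: 0 out, 0.005 flush with the head. The spring takes 3 N to start and 8 N at full press. From about 0.003 the catch is free; while the telescope is shut and the button is out, the head is locked. The catch only holds in the shut position.
- head (a joint): How far the inner tube, with the head, is drawn out of the middle tube, m: 0 shut, 0.055 fully out (the first stop). A spring pulls it back with 2 to 3 N, so it comes out first.
- middle_tube (a joint): How far the middle tube is drawn out of the barrel, m: 0 shut, 0.055 fully out (the second stop, reached after the first; the head is then 110 mm higher than when shut). A spring pulls it back with 6 to 7 N. Beyond the second stop the pull rises steeply.
- mount: Mount fixed to the worktop, bare aluminium: two side rails 18 mm high with overhanging lips, a back stop, open mouth; 87 x 130 mm. Origin: at worktop height, where the centre of the foot's underside lies when home. x points into the slot, from mouth to back stop; z up. Rails reach from x = -60 to +31 mm (the back stop's face); low flared guides reach out to x = -90 mm, about 90 mm apart there.
- slot (a point): The mount's slot; this point lies on its middle line at the worktop, 60 mm before the mount's origin, where the lips begin. The channel is 63 mm wide, so the square foot must be parallel to it; the foot slides in on the worktop. Lips 10.5 mm above the worktop leave a 37 mm gap for the barrel. When the head is pulled up the foot rises about 2.5 mm and the lips hold it down.
- spice_jar: A bystander: round glass spice jar with a red cap, 45 mm in diameter, 106 mm high, standing 9 to 18 cm from the monopod (either may stand in the other's place). Origin: centre of its underside. Leave it alone.
- salt_shaker: A bystander: salt shaker, 44 mm in diameter, 90 mm high. Origin: centre of its underside. Leave it alone.
- egg_cup: A bystander: wooden egg cup, 45 mm in diameter, 56 mm high. Origin: centre of its underside. Leave it alone. It stands just before the wall shelf, a board whose top is 0.3 m above the worktop and which lies beyond about x = 0.63 m: keep the gripper and wrist clear of it.
- mug: A bystander: white mug, 88 x 119 x 99 mm, at the right of the mount. Origin: centre of its underside. Leave it alone.
- lemon: A bystander: lemon, 83 x 58 x 58 mm. Origin: centre of its underside. Leave it alone.

How it is judged:
By the outcome, as a careful person would: the job done as asked, in the order asked, and still so for the second after the job is handed in, while the arm keeps its last pose, push and grip.
It also fails if it takes over 64 s, if anything falls off the work surface, if the arm or the gripper's body presses on something with over 40 N, if the wrist force passes 120 N, or if a joint passes its speed limit or range.

## Working session

There is one attempt and no reset: what is moved stays moved. The work goes in short steps, Python scripts to look and compute and a shell command to move; the robot and the scene stay as the last step left them, time stands still between calls to the robot, and variables do not carry over. Pictures are saved under pics/ and viewed, at most 10 in all, crops included, and the job is handed in when it is done.

```bash
mkdir -p pics; python3 - <<'E'
from bench import telemetry, eyes
import cv2
s=telemetry.sense();print(s)
for n in("scene","top"):
    cv2.imwrite(f"pics/{n}0.png",eyes.capture(n));print(n,eyes.camera_model(n))
print(eyes.camera_model("wrist"))
E
```

```text
{'t': 0.0, 'qpos': array([ 1.07570916e+00,  1.81540409e-01,  1.60802148e+00, -1.22417550e-05,
        1.35381353e+00, -2.06303273e-01]), 'dq': array([ 0.00151036, -0.00090405,  0.00093363, -0.00169576, -0.00050389,
        0.00075513]), 'joint_torque': array([-8.57574069e-04, -4.44864321e+01, -3.51341772e+01, -3.78952582e-04,
        9.15952987e-03, -3.62910521e-05]), 'position': array([0.16346718, 0.55068579, 0.23037801]), 'tcp_rot': array([[-9.58591520e-01,  2.84783424e-01, -8.36483800e-04],
       [ 2.84784433e-01,  9.58590292e-01, -1.57437692e-03],
       [ 3.53488799e-04, -1.74740193e-03, -9.99998411e-01]]), 'ft_force': array([-0.29689491, -0.17915534,  0.84478347]), 'moment': array([ 0.08190073, -0.00389311, -0.0275332 ]), 'grasp_force': 0.0, 'finger_gap': 1.0002208982249832}
scene {'mtx': array([[365.77983582,   0.        , 317.53352864],
       [  0.        , 365.77983582, 200.32610932],
       [  0.        ,   0.        ,   1.        ]]), 'rvec': array([ 2.19937632, -0.94992765,  0.37928326]), 'tvec': array([-0.33351951,  0.32926233,  0.78991447])}
top {'mtx': array([[484.69360238,   0.        , 321.92638489],
       [  0.        , 484.69360238, 194.57777757],
       [  0.        ,   0.        ,   1.        ]]), 'rvec': array([ 2.14424795, -2.09742349,  0.16629166]), 'tvec': array([0.02790033, 0.50899741, 1.13706385])}
{'mtx': array([[309.70691629,   0.        , 317.5009597 ],
       [  0.        , 309.70691629, 192.03300905],
       [  0.        ,   0.        ,   1.        ]]), 'T_tool_cam': array([[ 7.00022366e-04, -9.61768483e-01, -2.73862913e-01,
         6.91477961e-02],
       [ 9.99999400e-01,  9.03858754e-04, -6.18122818e-04,
         3.82364802e-04],
       [ 8.42024437e-04, -2.73862316e-01,  9.61768539e-01,
        -1.41660284e-01],
       [ 0.00000000e+00,  0.00000000e+00,  0.00000000e+00,
         1.00000000e+00]])}
```

View pics/scene0.png

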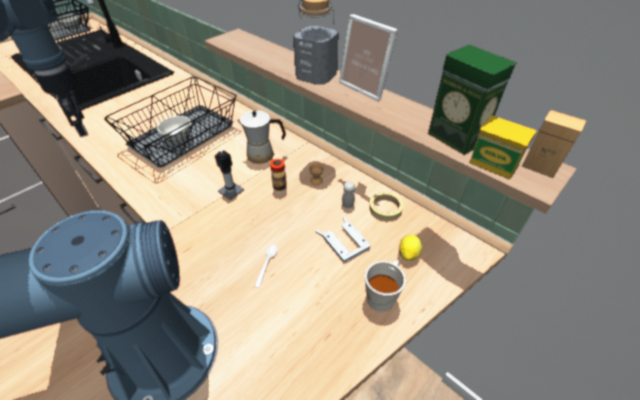

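View pics/top0.png

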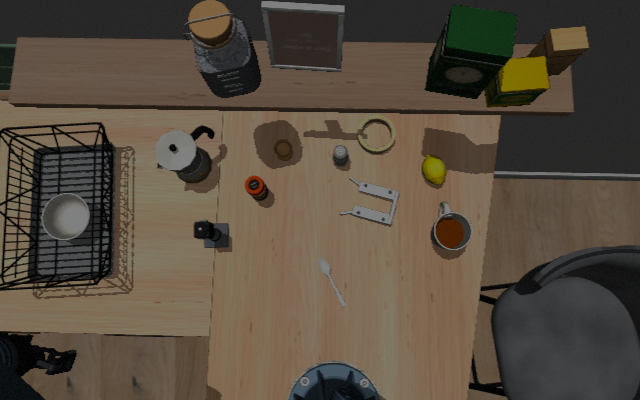

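The scene view shows the monopod at about (229,180) and the mount at about (345,240). In the top view the monopod foot is at (215,235), and the mount is at (375,202) with its mouth to the left (+y). I'll enlarge the top view.

```bash
python3 - <<'E'
import cv2,numpy as np
t=cv2.imread("pics/top0.png");s=cv2.imread("pics/scene0.png")
a=cv2.resize(t[210:260,185:240],None,fx=7,fy=7,interpolation=cv2.INTER_CUBIC)  #385x350
b=cv2.resize(t[172:232,335:405],None,fx=5.7,fy=5.7,interpolation=cv2.INTER_CUBIC) #399x342
c=np.full((350,800,3),0,np.uint8);c[:350,:385]=a;c[:342,395:395+b.shape[1]]=b
cv2.imwrite("pics/crop1.png",c)
d=cv2.resize(s[140:205,205:255],None,fx=9,fy=9,interpolation=cv2.INTER_CUBIC)
cv2.imwrite("pics/crop2.png",d)
E
```

```text
(no output)
```

View pics/crop1.png

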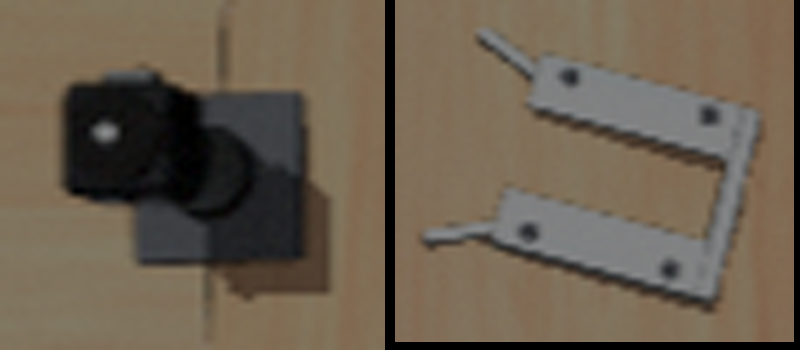

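View pics/crop2.png

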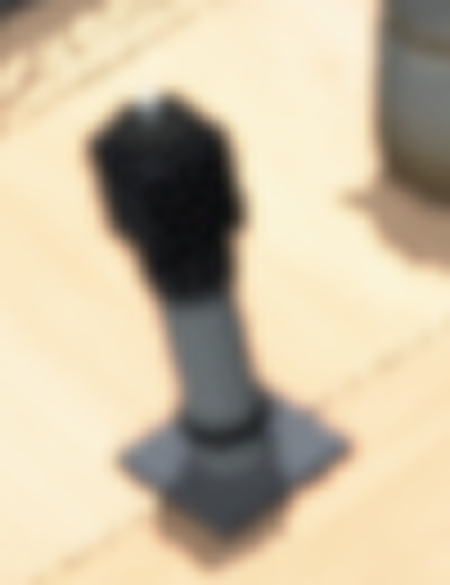

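Crop 1 shows the foot-top corners at crop pixels (302,92), (302,262) and (137,262), and the screw at (105,130). The button is on the upper (+x world) side. The lip-top corners are around (545,55), (760,110), (713,303), (530,103) and (508,188). I'll fit both poses next.

```bash
cat > h.py <<'E'
import cv2,numpy as np
from bench import telemetry, eyes
def ray(n,px):
    m=eyes.camera_model(n);R=cv2.Rodrigues(m["rvec"])[0]
    d=R.T@np.linalg.solve(m["mtx"],[px[0],px[1],1]);return -R.T@m["tvec"],d
def atz(n,px,z):
    c,d=ray(n,px);return (c+d*(z-c[2])/d[2])[:2]
def fit(loc,w):
    loc=np.array(loc,float);w=np.array(w);lc,wc=loc.mean(0),w.mean(0)
    a=loc-lc;b=w-wc
    th=np.arctan2((a[:,0]*b[:,1]-a[:,1]*b[:,0]).sum(),(a*b).sum())
    R=np.array([[np.cos(th),-np.sin(th)],[np.sin(th),np.cos(th)]])
    t=wc-R@lc;return t,np.degrees(th),(w-(loc@R.T+t))*1000
E
python3 - <<'E'
from h import *
f=7;A=lambda x,y:((x+.5)/f-.5+185,(y+.5)/f-.5+210)
B=lambda x,y:((x-395+.5)/5.7-.5+335,(y+.5)/5.7-.5+172)
np.set_printoptions(precision=4,suppress=True)
# monopod: local x -> right image
w=[atz("top",A(*p),.008) for p in[(302,92),(302,262),(137,262)]]
print("mono",fit([(.03,.03),(.03,-.03),(-.03,-.03)],w)); print("screw",atz("top",A(105,130),.159))
w=[atz("top",B(*p),.018) for p in[(545,55),(760,110),(713,303),(530,103),(508,188)]]
print("mount",fit([(-.06,.0435),(.04,.0435),(.04,-.0435),(-.06,.0185),(-.06,-.0185)],w))
for n,p,z in[("jar",(256,184),.106),("salt",(341,151),.09),("egg",(283,149),.056)]: print(n,atz("top",p,z))
# scene check: foot corners  (crop2 f=9): right, bottom, left
S=lambda x,y:((x+.5)/9-.5+205,(y+.5)/9-.5+140)
print("scene foot",[atz("scene",S(*p),.008) for p in[(350,448),(222,532),(120,462)]],"screw",atz("scene",S(150,100),.159))
E
```

```text
mono (array([0.4074, 0.3014]), np.float64(-87.23513693368989), array([[-0.1995,  0.8286],
       [-0.69  ,  0.2354],
       [ 0.8896, -1.0639]]))
screw [0.4082 0.302 ]
mount (array([ 0.4933, -0.1035]), np.float64(-104.32643757438316), array([[-1.293 , -0.9999],
       [ 0.7922,  1.7889],
       [-0.1454,  0.8479],
       [ 1.3378, -0.8296],
       [-0.6916, -0.8072]]))
jar [0.5193 0.1917]
salt [ 0.6066 -0.0048]
egg [0.6182 0.1374]
scene foot [array([0.4354, 0.2703]), array([0.3803, 0.2695]), array([0.377 , 0.3228])] screw [0.4079 0.2986]
```

The two views agree within about 3 mm. The monopod is at (0.407, 0.301) with its x axis at -87°. The mount is at (0.493, -0.1035) with its x axis at -104°. Next I'll move above the monopod with the tool y axis along monopod x.

```bash
python3 -m pendant '[[[-0.127,-0.0707,0,0,0,0],[-0.127,-0.0707,0,0,0,0],[-0.127,-0.0707,0,0,0,0],[-0.127,-0.0707,0,0,0,0],[-0.127,-0.0707,0,0,0,0],[-0.127,-0.0707,0,0,0,0],[-0.127,-0.0707,0,0,0,0],[-0.127,-0.0707,0,0,0,0],[0,0,0,0,0,-0.036],[0,0,0,0,0,-0.036],[0,0,0,0,0,-0.036],[0,0,0,0,0,0],[0,0,0,0,0,0]]]' 1 60
python3 - <<'E'
from h import *
cv2.imwrite("pics/w1.png",eyes.capture("wrist"));print(telemetry.sense()['tcp_rot'])
E
```

```text
t: 1.72
position: [0.4074, 0.3017, 0.2311]
tcp_rot: [[-0.999, -0.048, -0.0], [-0.048, 0.999, -0.0], [0.0, -0.0, -1.0]]
ft_force: [-0.9, 0.5, 0.5]
finger_gap: 1.003
grasp_force: 0.0
[[-9.98806542e-01 -4.88408585e-02 -2.50111620e-04]
 [-4.88408248e-02  9.98806565e-01 -1.39087865e-04]
 [ 2.56606299e-04 -1.26706212e-04 -9.99999959e-01]]
```

View pics/w1.png

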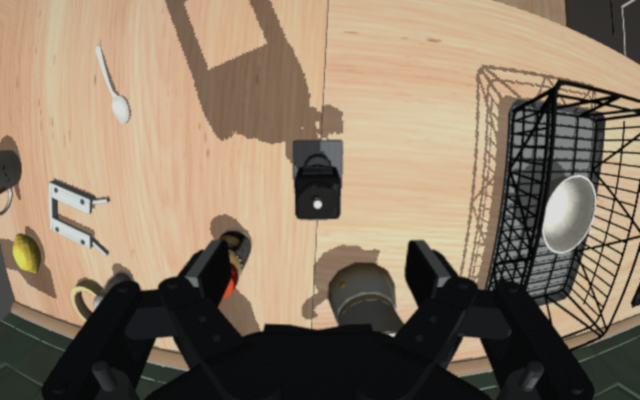

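The wrist view shows the screw at (318,204), which puts the head within 1 mm of the tool axis and square to the fingers. I'll descend and grip.

```bash
python3 -m pendant '[[[0,0,0.052,0,0,0],[0,0,0.052,0,0,0],[0,0,0.052,0,0,0],[0,0,0.052,0,0,0],[0,0,0.052,0,0,0],[0,0,0.052,0,0,0],[0,0,0.051,0,0,0],[0,0,0.051,0,0,0],[0,0,0,0,0,0],[0,0,0,0,0,0]]]'
python3 -m pendant '[[[0,0,0,0,0,0],[0,0,0,0,0,0],[0,0,0,0,0,0],[0,0,0,0,0,0],[0,0,0,0,0,0],[0,0,0,0,0,0],[0,0,0,0,0,0],[0,0,0,0,0,0]]]' 0 60
```

```text
t: 3.02
position: [0.4079, 0.3019, 0.1074]
tcp_rot: [[-0.999, -0.051, 0.001], [-0.051, 0.999, 0.0], [-0.001, 0.0, -1.0]]
ft_force: [0.1, 0.5, -0.8]
finger_gap: 1.0
grasp_force: 0.0
t: 4.03
position: [0.4079, 0.3018, 0.1076]
tcp_rot: [[-0.999, -0.051, 0.001], [-0.051, 0.999, 0.0], [-0.001, 0.0, -1.0]]
ft_force: [-1.1, -1.5, 6.2]
finger_gap: 0.411
grasp_force: 61.3
```

```bash
python3 -m pendant '[[[0,0,-0.05,0,0,0],[0,0,-0.05,0,0,0],[-0.0054,-0.135,0,0,0,0],[-0.0054,-0.135,0,0,0,0],[-0.0054,-0.135,0,0,0,0],[-0.0054,-0.135,0,0,0,0],[-0.0054,-0.135,0,0,0,0],[-0.0054,-0.135,0,0,0,0],[-0.11,-0.0257,0,0,0,0],[-0.11,-0.0257,0,0,0,0],[-0.11,-0.0257,0,0,0,0],[0,0,0,0,0,0.0318],[0,0,0,0,0,0.0318],[0,0,0,0,0,0.0318],[0,0,0,0,0,0],[0,0,0,0,0,0]]]'
python3 - <<'E'
from h import *
t=eyes.capture("top");s=eyes.capture("scene");w=eyes.capture("wrist")
c=np.zeros((600,800,3),np.uint8)
c[:250,:400]=cv2.resize(t[140:240,280:440],None,fx=2.5,fy=2.5,interpolation=cv2.INTER_CUBIC)
c[:300,400:]=cv2.resize(s[140:290,260:460],None,fx=2,fy=2,interpolation=cv2.INTER_CUBIC)
c[300:,:480]=cv2.resize(w,(480,300));cv2.imwrite("pics/m1.png",c);cv2.imwrite("pics/w2.png",w)
E
```

```text
t: 6.02
position: [0.5297, 0.0415, 0.1374]
tcp_rot: [[-0.97, 0.245, 0.0], [0.245, 0.97, -0.0], [-0.0, 0.0, -1.0]]
ft_force: [-0.0, 0.8, -4.1]
finger_gap: 0.412
grasp_force: 63.8
```

View pics/m1.png

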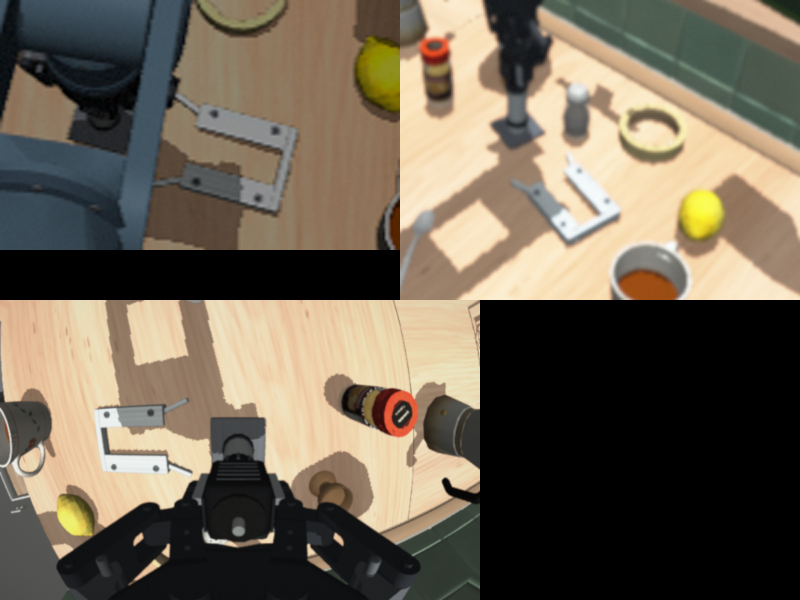

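The wrist view shows the monopod held upright, with the mount at about (140,435) in the composite. I'll enlarge it to measure the mount against the foot.

```bash
python3 - <<'E'
from h import *
w=cv2.imread("pics/w2.png")
cv2.imwrite("pics/c3.png",cv2.resize(w[120:245,115:365],None,fx=3.2,fy=3.2,interpolation=cv2.INTER_CUBIC))
E
```

```text
(no output)
```

View pics/c3.png

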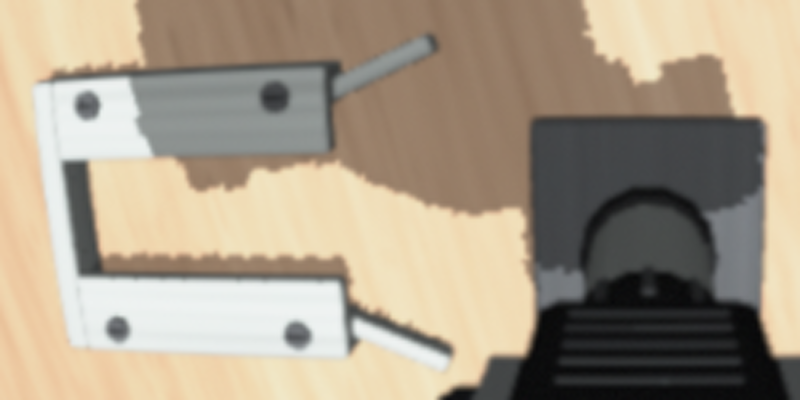

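```bash
cat >> h.py <<'E'
def watz(px,z,p,R):
    m=eyes.camera_model("wrist");T=m["T_tool_cam"]
    u=cv2.fisheye.undistortPoints(np.array([[px]],float),m["mtx"],np.zeros(4))[0,0]
    d=R@T[:3,:3]@[u[0],u[1],1];c=R@T[:3,3]+p
    return (c+d*(z-c[2])/d[2])[:2]
E
python3 - <<'E'
from h import *
np.set_printoptions(precision=4,suppress=True)
s=telemetry.sense();p,R=s['position'],s['tcp_rot'];print(p)
C=lambda x,y:((x+.5)/3.2-.5+115,(y+.5)/3.2-.5+120)
w=[watz(C(*q),.018,p,R) for q in[(326,68),(326,150),(345,280),(350,355),(72,346),(36,85)]]
print("mount",fit([(-.06,-.0435),(-.06,-.0185),(-.06,.0185),(-.06,.0435),(.04,.0435),(.04,-.0435)],w))
w=[watz(C(*q),.038,p,R) for q in[(532,120),(762,120)]]
print("foot",fit([(.03,-.03),(-.03,-.03)],w),np.degrees(np.arctan2(R[1,1],R[0,1])))
E
```

```text
[0.5296 0.0415 0.1372]
mount (array([ 0.4945, -0.1017]), np.float64(-103.92633262978795), array([[ 1.2796, -0.7524],
       [-1.148 , -1.7915],
       [ 0.3981,  0.1878],
       [-1.4196, -0.3676],
       [-0.8324,  1.0718],
       [ 1.7222,  1.6518]]))
foot (array([0.5303, 0.041 ]), np.float64(-104.18695184824311), array([[ 0.3926,  1.5532],
       [-0.3926, -1.5532]])) 75.77481544177763
```

Lateral error is about 0 and the yaw is aligned, with 148 mm to home. I'll lower onto the worktop and slide to just before the lips.

```bash
python3 -m pendant '[[[0,0,0.033,0,0,0],[0,0,0.033,0,0,0],[0,0,0.032,0,0,0],[0,0,0,0,0,0],[0,-0.04,0,0,0,0],[0,-0.04,0,0,0,0],[0,-0.04,0,0,0,0],[0,-0.04,0,0,0,0],[0,0,0,0,0,0]]]'
```

```text
t: 7.3
position: [0.5174, -0.0066, 0.1077]
tcp_rot: [[-0.969, 0.248, -0.0], [0.248, 0.969, -0.001], [0.0, -0.001, -1.0]]
ft_force: [0.4, -2.1, -1.1]
finger_gap: 0.414
grasp_force: 64.1
```

```bash
python3 -m pendant '[[[0,-0.03,0,0,0,0],[0,-0.03,0,0,0,0],[0,-0.03,0,0,0,0],[0,-0.03,0,0,0,0],[0,0,0,0,0,0]]]'
```

```text
t: 7.92
position: [0.5086, -0.041, 0.1077]
tcp_rot: [[-0.969, 0.247, -0.0], [0.247, 0.969, -0.001], [0.0, -0.001, -1.0]]
ft_force: [-0.5, -0.5, -1.4]
finger_gap: 0.413
grasp_force: 64.1
```

```bash
python3 -m pendant '[[[0,-0.03,0,0,0,0],[0,-0.03,0,0,0,0],[0,-0.03,0,0,0,0],[0,-0.03,0,0,0,0],[0,-0.03,0,0,0,0],[0,-0.02,0,0,0,0],[0,0,0,0,0,0]]]'
```

```text
t: 8.8
position: [0.4961, -0.0902, 0.1077]
tcp_rot: [[-0.969, 0.247, -0.0], [0.247, 0.969, -0.001], [0.0, -0.001, -1.0]]
ft_force: [0.1, -1.5, -1.9]
finger_gap: 0.413
grasp_force: 64.0
```

```bash
python3 -m pendant '[[[0,-0.01,0,0,0,0],[0,-0.01,0,0,0,0],[0,-0.01,0,0,0,0],[0,0,0,0,0,0]]]'
```

```text
t: 9.3
position: [0.494, -0.0984, 0.1077]
tcp_rot: [[-0.969, 0.247, -0.0], [0.247, 0.969, -0.0], [0.0, -0.0, -1.0]]
ft_force: [-0.3, 0.1, -1.2]
finger_gap: 0.413
grasp_force: 64.0
```

Expected contact in about 4 mm (home is x = +1 mm); I'll creep forward.

```bash
python3 -m pendant '[[[0,-0.007,0,0,0,0],[0,-0.007,0,0,0,0],[0,0,0,0,0,0]]]';python3 -m pendant '[[[0,-0.004,0,0,0,0],[0,0,0,0,0,0]]]'
```

```text
t: 9.68
position: [0.493, -0.1024, 0.1077]
tcp_rot: [[-0.969, 0.247, -0.0], [0.247, 0.969, -0.0], [0.0, -0.0, -1.0]]
ft_force: [0.0, 0.1, -2.2]
finger_gap: 0.414
grasp_force: 64.1
t: 9.93
position: [0.4927, -0.1034, 0.1077]
tcp_rot: [[-0.969, 0.247, -0.0], [0.247, 0.969, -0.0], [0.0, -0.0, -1.0]]
ft_force: [-0.1, 0.4, -1.1]
finger_gap: 0.413
grasp_force: 64.1
```

```bash
python3 -m pendant '[[[0,-0.005,0,0,0,0],[0,0,0,0,0,0]]]'
```

```text
t: 10.18
position: [0.4925, -0.1041, 0.1076]
tcp_rot: [[-0.969, 0.247, 0.0], [0.247, 0.969, 0.001], [0.0, 0.001, -1.0]]
ft_force: [0.9, 4.7, -1.5]
finger_gap: 0.418
grasp_force: 64.0
```

```bash
python3 -m pendant '[[[0,-0.005,0,0,0,0],[0,0,0,0,0,0]]]'
```

```text
t: 10.42
position: [0.4924, -0.1046, 0.1077]
tcp_rot: [[-0.969, 0.247, 0.001], [0.247, 0.969, 0.003], [0.0, 0.003, -1.0]]
ft_force: [3.4, 8.0, -0.6]
finger_gap: 0.414
grasp_force: 64.4
```

Resistance is building and the foot no longer advances, so it is home at the expected spot. I'll ease off, open, rise and turn 90°.

```bash
python3 -m pendant '[[[0,0.004,0,0,0,0],[0,0,0,0,0,0]]]'; python3 -m pendant '[[[0,0,0,0,0,0],[0,0,0,0,0,0],[0,0,0,0,0,0],[0,0,0,0,0,0],[0,0,-0.05,0,0,0],[0,0,-0.05,0,0,0],[0,0,-0.05,0,0,0],[0,0,-0.05,0,0,0],[0,0,-0.03,0,0,0],[0,0,0,0,0,0]]]' 1
python3 -m pendant '[[[0,0,0,0,0,0.05],[0,0,0,0,0,0.05],[0,0,0,0,0,0.05],[0,0,0,0,0,0.05],[0,0,0,0,0,0.05],[0,0,0,0,0,0.05],[0,0,0,0,0,0.05],[0,0,0,0,0,0.05],[0,0,0,0,0,0.05],[0,0,0,0,0,0.05],[0,0,0,0,0,0],[0,0,0,0,0,0]]]'
python3 - <<'E'
from h import *
np.set_printoptions(precision=4,suppress=True)
s=telemetry.sense();print(s['position'],s['tcp_rot'])
t=eyes.capture("scene");w=eyes.capture("wrist");cv2.imwrite("pics/w4.png",w)
c=np.zeros((600,800,3),np.uint8)
c[:400,:640]=w
c[400:,:400]=cv2.resize(t[190:290,260:460],None,fx=2,fy=2,interpolation=cv2.INTER_CUBIC)
cv2.imwrite("pics/m2.png",c)
E
```

```text
t: 10.68
position: [0.4925, -0.1042, 0.1077]
tcp_rot: [[-0.969, 0.247, 0.0], [0.247, 0.969, 0.001], [-0.0, 0.001, -1.0]]
ft_force: [1.3, 5.2, -0.9]
finger_gap: 0.41
grasp_force: 64.2
t: 11.92
position: [0.4928, -0.1053, 0.1776]
tcp_rot: [[-0.969, 0.247, 0.002], [0.247, 0.969, -0.001], [-0.002, -0.0, -1.0]]
ft_force: [-0.9, 0.0, -0.0]
finger_gap: 0.995
grasp_force: 0.0
t: 13.42
position: [0.4921, -0.105, 0.1763]
tcp_rot: [[0.244, 0.97, -0.001], [0.97, -0.244, 0.0], [0.0, -0.001, -1.0]]
ft_force: [-0.6, -0.2, 0.1]
finger_gap: 1.003
grasp_force: 0.0
[ 0.4921 -0.105   0.1763] [[ 0.2437  0.9698 -0.0007]
 [ 0.9698 -0.2437  0.0003]
 [ 0.0001 -0.0008 -1.    ]]
```

View pics/m2.png

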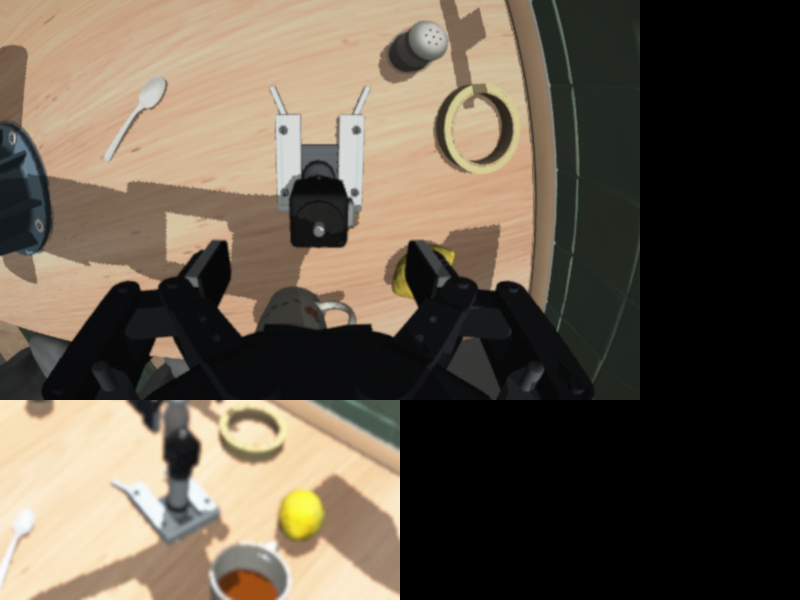

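The wrist view shows the foot between the rails, the head screw at (319,230), the grey button on the right, the foot's rear edge at about row 145 and the lip fronts at about row 115. I'll check the depth numerically.

```bash
python3 - <<'E'
from h import *
np.set_printoptions(precision=4,suppress=True)
w=cv2.imread("pics/w4.png")
g=cv2.cvtColor(w,cv2.COLOR_BGR2GRAY)
print("foot col",g[135:160,312:328].mean(1).astype(int)); print("lipL",g[105:125,282:296].mean(1).astype(int)); print("lipR",g[105:125,345:360].mean(1).astype(int))
s=telemetry.sense();p,R=s['position'],s['tcp_rot']
ex=np.array([-.2436,-.9699]);ey=np.array([.9699,-.2436])
for n,q,z in[("foot rear",(320,145),.008),("lipL",(288,114),.018),("lipR",(352,114),.018),("screw",(319,230),.159)]:
    v=watz(q,z,p,R)-p[:2];print(n,v@ex,v@ey)
E
```

```text
foot col [194 194 195 195 194 194 193 192 173 113  85  94  99 101 103 104 103 102
 101 100 101 102 102 101  95]
lipL [181 183 185 186 188 188 188 184 168 159 190 210 215 215 215 215 215 216
 215 213]
lipR [186 184 183 180 181 184 185 185 175 162 190 209 214 215 215 215 215 215
 215 212]
foot rear -0.030389469219700687 0.002783248159502633
lipL -0.06215684366391348 -0.02808513704822779
lipR -0.0622075987358346 0.033521787644117534
screw -0.0024365847256195192 0.0012724607216772236
```

The foot's rear edge is about 30–31 mm inside the lip fronts, as it should be when home. I'll descend and squeeze across the button.

```bash
python3 -m pendant '[[[0.003,0.003,0,0,0,0],[0,0,0.0385,0,0,0],[0,0,0.0385,0,0,0],[0,0,0.0385,0,0,0],[0,0,0.0385,0,0,0],[0,0,0.0385,0,0,0],[0,0,0.0385,0,0,0],[0,0,0,0,0,0]]]'; python3 -m pendant '[[[0,0,0,0,0,0],[0,0,0,0,0,0],[0,0,0,0,0,0],[0,0,0,0,0,0],[0,0,0,0,0,0],[0,0,0,0,0,0],[0,0,0,0,0,0],[0,0,0,0,0,0]]]' 0 60
```

```text
t: 14.52
position: [0.4926, -0.1041, 0.1062]
tcp_rot: [[0.247, 0.969, -0.002], [0.969, -0.247, 0.001], [0.0, -0.002, -1.0]]
ft_force: [-0.2, 0.5, -0.1]
finger_gap: 1.003
grasp_force: 0.0
t: 15.52
position: [0.4936, -0.1045, 0.1082]
tcp_rot: [[0.246, 0.969, 0.0], [0.969, -0.246, -0.0], [-0.0, 0.0, -1.0]]
ft_force: [-2.8, 1.1, 4.9]
finger_gap: 0.414
grasp_force: 60.8
```

Gap 0.414 means the button is flush. Now pull up.

```bash
python3 -m pendant '[[[0,0,-0.03,0,0,0],[0,0,-0.03,0,0,0],[0,0,-0.03,0,0,0],[0,0,-0.03,0,0,0],[0,0,-0.03,0,0,0],[0,0,0,0,0,0]]]'; python3 -m pendant '[[[0,0,-0.03,0,0,0],[0,0,-0.03,0,0,0],[0,0,-0.03,0,0,0],[0,0,-0.03,0,0,0],[0,0,-0.03,0,0,0],[0,0,0,0,0,0]]]'
```

```text
t: 16.27
position: [0.4938, -0.1045, 0.1533]
tcp_rot: [[0.247, 0.969, 0.001], [0.969, -0.247, -0.0], [-0.0, 0.001, -1.0]]
ft_force: [-0.0, 0.2, -3.5]
finger_gap: 0.411
grasp_force: 60.7
t: 17.02
position: [0.4934, -0.1044, 0.1981]
tcp_rot: [[0.247, 0.969, 0.0], [0.969, -0.247, -0.0], [-0.0, 0.0, -1.0]]
ft_force: [2.6, -0.2, -7.7]
finger_gap: 0.416
grasp_force: 61.1
```

```bash
python3 -m pendant '[[[0,0,-0.03,0,0,0],[0,0,-0.02,0,0,0],[0,0,-0.01,0,0,0],[0,0,0,0,0,0]]]'; python3 -m pendant '[[[0,0,-0.007,0,0,0],[0,0,0,0,0,0]]]'
```

```text
t: 17.52
position: [0.4934, -0.1044, 0.2156]
tcp_rot: [[0.247, 0.969, 0.0], [0.969, -0.247, 0.0], [0.0, 0.0, -1.0]]
ft_force: [1.6, 0.0, -7.5]
finger_gap: 0.41
grasp_force: 61.4
t: 17.77
position: [0.4934, -0.1044, 0.2175]
tcp_rot: [[0.247, 0.969, -0.0], [0.969, -0.247, 0.0], [0.0, -0.0, -1.0]]
ft_force: [1.6, -0.4, -7.0]
finger_gap: 0.412
grasp_force: 61.2
```

```bash
python3 -m pendant '[[[0,0,-0.007,0,0,0],[0,0,0,0,0,0]]]'
```

```text
t: 18.02
position: [0.4934, -0.1044, 0.2197]
tcp_rot: [[0.247, 0.969, -0.0], [0.969, -0.247, 0.0], [0.0, -0.0, -1.0]]
ft_force: [1.4, -0.1, -7.4]
finger_gap: 0.412
grasp_force: 61.2
```

```bash
python3 -m pendant '[[[0,0,-0.005,0,0,0],[0,0,0,0,0,0]]]'; python3 -m pendant '[[[0,0,-0.003,0,0,0],[0,0,0,0,0,0]]]'
```

```text
t: 18.27
position: [0.4933, -0.1044, 0.2209]
tcp_rot: [[0.247, 0.969, -0.0], [0.969, -0.247, 0.0], [0.0, -0.0, -1.0]]
ft_force: [2.0, 0.1, -9.2]
finger_gap: 0.412
grasp_force: 62.2
t: 18.52
position: [0.4931, -0.1043, 0.221]
tcp_rot: [[0.247, 0.969, -0.001], [0.969, -0.247, 0.001], [0.0, -0.001, -1.0]]
ft_force: [3.7, -1.0, -18.7]
finger_gap: 0.414
grasp_force: 61.8
```

```bash
python3 -m pendant '[[[0,0,0,0,0,0],[0,0,0,0,0,0],[0,0,0,0,0,0],[0,0,0,0,0,0]]]'
python3 - <<'E'
from h import *
t=eyes.capture("scene");w=eyes.capture("wrist")
c=np.zeros((600,800,3),np.uint8)
c[:,:]=cv2.resize(t[130:280,260:460],(800,600),interpolation=cv2.INTER_CUBIC)
c[:250,400:]=cv2.resize(w,(400,250))
cv2.imwrite("pics/m3.png",c)
E
```

```text
t: 19.02
position: [0.4931, -0.1042, 0.2211]
tcp_rot: [[0.247, 0.969, -0.001], [0.969, -0.247, 0.001], [0.0, -0.001, -1.0]]
ft_force: [5.2, -0.7, -24.4]
finger_gap: 0.416
grasp_force: 62.1
```

View pics/m3.png

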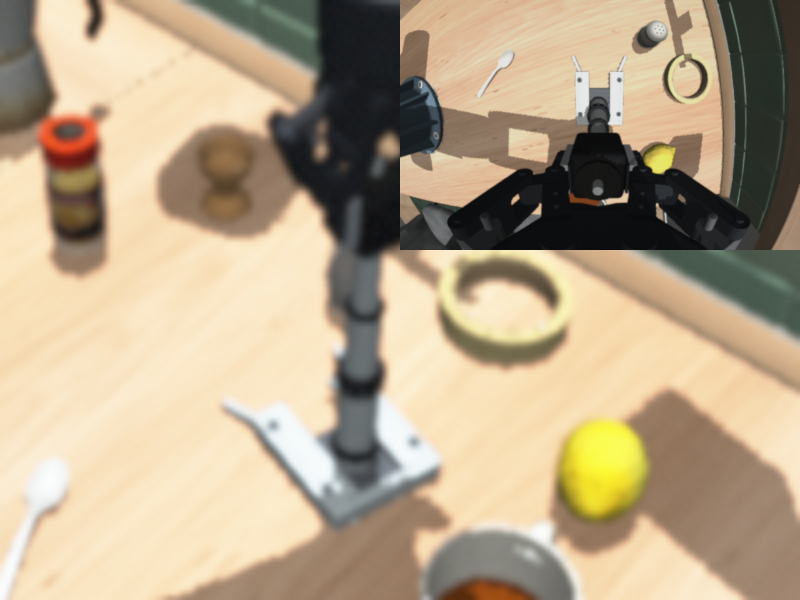

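The view shows the foot under the lips, both tubes out (collars at about (365,310) and (358,380)), the monopod upright and the other things in place. I'll check that the pull is steady, then hand in.

```bash
python3 -m pendant '[[[0,0,0,0,0,0],[0,0,0,0,0,0],[0,0,0,0,0,0],[0,0,0,0,0,0]]]' && python3 -c "
from bench import telemetry,workorder
s=telemetry.sense();print(s['ft_force'])
if s['ft_force'][2]>-34 and s['ft_force'][2]<-10: print(workorder.finish_job())"
```

```text
t: 19.62
position: [0.493, -0.1042, 0.2211]
tcp_rot: [[0.247, 0.969, -0.001], [0.969, -0.247, 0.001], [0.0, -0.001, -1.0]]
ft_force: [5.4, -1.2, -23.2]
finger_gap: 0.409
grasp_force: 62.1
[  5.40130139  -1.1999609  -23.22060791]
the job is handed in; nothing more can be done
None
```

I slid the monopod's foot fully home under the mount's lips, then squeezed the button and pulled the head up to the second stop, where the arm still holds it with a steady pull of about 23 N; I handed the job in at about 20 s, with no verdict shown.

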